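# Let a counter wheel out of the gated chute

### The job

Press the long end of the dispenser's lever down with your fingertips so that its short end lifts the heavy flap, and keep it down until the bronze counter wheel has rolled out and lies at rest against the stop at the foot of the chute. Then ease the lever back up so that the flap closes fully without slamming, and leave it. Use only the lever: do not touch the flap or the wheel, and leave the tubes and the knob standing where they are.

Things in the scene. Friction and masses are not known exactly. Their poses are not given: they have to be found in the camera images.
- dispenser: Parts dispenser of grey steel and aluminium, fixed to the bench; base plate 130 x 270 mm. Origin: on the bench under the middle of the chute; z up. The chute descends toward -y (8 degrees; channel 17.5 mm wide, walls 20 mm, its floor 45 mm up at the origin). The lever lies along x beside the chute, long end toward -x. Top of the shut flap: 118 mm.
- lever (a joint): Steel lever, pivot pin parallel to the dispenser's y; long arm 150 mm, short arm 48 mm. Radians: 0 = long end fully up (0.285 above level); grows as the long end goes down; stop at 0.66. Rests near 0 (up to 0.05), long end held up by the flap's weight, no spring. Pressing takes about 2 to 6 N. The flap is clear of the wheel by 0.45; pressing to 0.55 is ample.
- lever_pad (a point): Middle of the upper face of the flat press pad at the lever's long end (36 mm along the lever, 30 mm across, 7 mm thick; the lever bar is 14 mm wide). About 150 mm above the bench at rest; it moves with the lever, down to about 65 mm above the bench when the lever reads 0.57.
- lever_pivot (a point): Centre of the lever's pivot pin, fixed, 100 mm above the bench, between two upright cheeks. In the dispenser's frame 78 mm toward -x and 10 mm toward +y of the origin.
- flap (a joint): Heavy dark steel flap (0.55 to 1 kg): a level 56 x 121 mm plate over the upper half of the chute, hinged at its uphill end; a skirt on its downhill edge hangs into the channel and holds the wheel back. Radians: 0 = shut, grows as it lifts; clear of the wheel at about 0.3. It falls by its own weight and slams if the lever is let go.
- flap_edge (a point): Middle of the lower edge of the flap's skirt, 46 mm above the bench when shut, rising with the flap.
- wheel_center (a point): Centre of the bronze toothed counter wheel, 40 mm diameter, 14 mm thick, 0.08 to 0.15 kg, standing on edge in the channel under the flap, just uphill of the skirt, its axle across the chute. Once the flap is clear it rolls down in about a second.
- cradle (a point): Where the wheel's centre lies when the wheel rests against the stop plate at the foot of the chute (47 mm above the bench), 112 mm downhill of where it starts.
- tube_a: Glass vacuum tube with black base standing on the bench, 30 mm diameter, 72 mm tall; origin at the centre of its underside. Bystander.
- tube_b: A second tube like the first. Bystander.
- knob: Beige plastic monitor knob lying on the bench, 42 mm diameter, 22 mm tall; origin at the centre of its underside. Bystander.

How it is judged:
On the way, in this order (a step that is already met when the one before it is completed fails the run):
1. The flap is raised by the fingers pressing the lever (lever past 0.3 rad, flap past 0.2 rad) (value of joint lever above 0.3 rad and value of joint flap above 0.2 rad and contact force between the fingers and lever above 0.3 N), for 0.1 s.
2. The wheel lies at rest at the foot of the chute (within 10 mm of the cradle point) while the fingers still press the lever (past 0.3 rad) (distance between wheel_center and cradle below 0.01 m and linear speed of wheel below 0.05 m/s and value of joint lever above 0.3 rad and contact force between the fingers and lever above 0.3 N), for 0.2 s.
At the end, for the whole second after the job is handed in: The wheel's centre is within 10 mm of the cradle point and at rest, the flap is shut (under 0.04 rad) and the lever is back up (under 0.1 rad) (distance between wheel_center and cradle below 0.01 m and linear speed of wheel below 0.03 m/s and value of joint flap below 0.04 rad and value of joint lever below 0.1 rad); the robot touches nothing.
It fails at once if The flap slams: it falls faster than 3 rad/s (velocity of joint flap below -3 rad/s).
It fails at once if The robot touches the flap instead of the lever (contact force between any of the fingers, the arm and flap above 0.5 N).
It fails at once if The robot touches the wheel (contact force between any of the fingers, the arm and wheel above 0.3 N).
It fails at once if The wheel is lifted out of the chute (height (world z) of wheel_center above 0.1 m).
It fails at once if A tube or the knob is moved more than 20 mm, lifted or tipped ((distance of tube_a from where it was at the start of the episode above 0.02 m or angle between tube_a's own z axis and vertical above 0.4 rad) or (distance of tube_b from where it was at the start of the episode above 0.02 m or angle between tube_b's own z axis and vertical above 0.4 rad) or (distance of knob from where it was at the start of the episode above 0.02 m or angle between knob's own z axis and vertical above 0.4 rad)).
It also fails if it takes over 35 s, if anything falls off the work surface, if the arm or the gripper's body presses on something with over 40 N, if the wrist force passes 120 N, or if a joint passes its speed limit or range.

### The arm

A 6-joint arm with a two-finger parallel gripper is mounted at the origin on the work surface. World frame = base frame: x ahead of the robot, y to its left, z up, the work surface at z = 0. Lengths are in m, angles in rad, forces in N, time in s.
With the tool pointing down it reaches from about 0.35 to 0.975 m from the base axis. Payload 4.9 kg.
Tool frame: the origin (TCP) lies midway between the tips of the shut fingers; the grasp point (between the pads) lies 19 mm behind it; z points along the fingers, y is the direction in which the jaws open and shut (so a half turn about z gives the same grasp; the last joint's range is limited). The gripper opens to 85 mm and grips with 20 to 120 N. Pads are 22 mm wide; open, the fingers measure 114 mm over their backs; the gripper's body (76 mm by 85 mm) begins 54 mm behind the grasp point. The pads swing forward as they close: fully open they stand 13 mm farther back than shut.
Start: joints at [-1.307, 0.053, 1.613, -0, 1.476, -0.119], TCP at [0.233, -0.58, 0.231] pointing down, gripper open.
Joint ranges: [-3.01, 3.01], [-1.01, 2.22], [0.06, 2.58], [-1.02, 4.17], [0.09, 2.62], [-3.14, 3.14]. Speed limits (rad/s): [2.57, 2.57, 3.14, 3.14, 3.14, 3.14].

### API

Orientations are given as a rotation vector (axis times angle).
In Python, from station import ctrl gives the robot as it stands.
- The arm moves only by the tool drive_tool, never from a script. Its argument "moves" is one flat list of numbers, 7 for each row, row after row: the turn, a rotation vector about the world's x, y, z in degrees, then the shift along the world's x, y, z in m, then the closure, from 0 (fully open) to 1 (shut). A call has exactly 5 rows; each row shifts and turns the commanded pose from where the row before left it; what a row does not reach is not made up. A row lasts 1/8 s, in which the tool goes at most 62.5 mm and 10.7 degrees, less where a joint would pass 70% of its speed; a pose out of reach is approached as far as the arm can. A call is refused whole if a number of a shift passes 0.0625 or a number of a turn 10.7, either way. A call with a gripper value outside its range is refused whole. The fingers move at their own pace and stop on an object; "newtons" is the grip in N (left out, the last holds). Time passes only in rows, so rows that do not move let the fingers close, or fill a call up. It gives the time, the measured TCP pose, the force and the opening at its end, in the units of the state.
- ctrl.get_obs(): the state, without advancing time (a new reading comes with each control period).
- ctrl.get_image(name): name is "scene" or "top" or "wrist"; returns the picture (420x560x3 uint8, red, green, blue); there is no depth.
- ctrl.get_calibration(name): a dict with "fx", "fy", "cx", "cy" (pixels), "rvec" (rotation vector, rad) and "tvec" (3), from world to camera coordinates, as OpenCV has them; the wrist camera has in their place "T_tool_cam" (4x4, takes a point from camera to tool coordinates, whose origin is the TCP and whose axes are the flange's). Camera axes: x right, y down, z forward; pixel columns grow to the right and rows downward; lengths in m; the calibration is good to about 2 mm. The wrist camera is an equidistant fisheye: a pixel r from the principal point sees the ray r / f radians off the axis. A picture is of the moment at which its call begins: read the wrist's pose just before it. get_calibration takes no time and is no camera call.
- ctrl.finish_job(): hands the job in, once; it reports no verdict.
The state is a dict: "t": time; "q": joint angles; "dq": joint speeds; "effort": joint torques, N m; "tool_pos": TCP position; "tool_rot": TCP orientation; "contact_force": force on the tool from outside, world axes, zero at the start; "wrist_torque": the same for the moment, N m; "opening": finger opening in m.
Only numpy, scipy, OpenCV 4.12 (cv2) and the standard library are available. Lean on these libraries where they do the work, as an engineer would, in place of code of your own. Each camera call takes 0.05 s, during which the arm holds its last target.

## Working session

There is one attempt and no reset: what is moved stays moved. The work goes in short steps, Python scripts to look and compute and a tool call to move; the robot and the scene stay as the last step left them, time stands still between calls to the robot, and variables do not carry over. Pictures are saved under pics/ and viewed, and the job is handed in when it is done.

Besides the shell and the picture viewer there is one more tool, called after "Request:" by a JSON object that holds its "fn" and its "kwargs". drive_tool: Moves the arm, as the interface text tells. Its arguments: {"type":"object","properties":{"moves":{"type":"array","items":{"type":"number"}},"newtons":{"type":"number"}},"required":["moves"]}

```bash
mkdir -p pics
python3 - <<'E'
from station import ctrl
import cv2,json
for n in ["scene","top"]:
    im=ctrl.get_image(n); cv2.imwrite(f"pics/{n}0.png",im[:,:,::-1]); print(n,ctrl.get_calibration(n))
print(ctrl.get_obs())
E
```

```text
scene {'fx': 534.0289702725396, 'fy': 534.0289702725396, 'cx': 288.904036942142, 'cy': 214.69331036843724, 'rvec': array([ 1.52154589,  1.71561217, -0.91923101]), 'tvec': array([-0.06135436, -0.21871568,  1.54445038])}
top {'fx': 496.18830435516116, 'fy': 496.18830435516116, 'cx': 269.5947038695983, 'cy': 219.03183556836308, 'rvec': array([ 2.15425414, -2.14523799,  0.08169098]), 'tvec': array([0.12164245, 0.60153967, 0.91845671])}
{'t': 0.1, 'q': array([-1.30699686e+00,  5.33223366e-02,  1.61415793e+00, -3.27148569e-05,
        1.47597795e+00, -1.19013112e-01]), 'dq': array([-9.72594757e-05, -1.18814314e-04, -4.04607526e-03,  7.40544047e-04,
        2.86259096e-04, -1.00648089e-03]), 'effort': array([-9.29506882e-06, -3.94901204e+01, -3.71363997e+01, -1.30804701e-04,
        3.91917667e-03, -7.97031987e-06]), 'tool_pos': array([ 0.23329428, -0.57922375,  0.23016568]), 'tool_rot': array([-3.08239453e+00, -5.97306908e-01,  2.62820843e-04]), 'contact_force': array([ 0.14876788, -0.08878785,  0.62828268]), 'wrist_torque': array([ 0.03389913, -0.03618026, -0.00256123]), 'opening': 0.08545207206290902}
```

View pics/scene0.png

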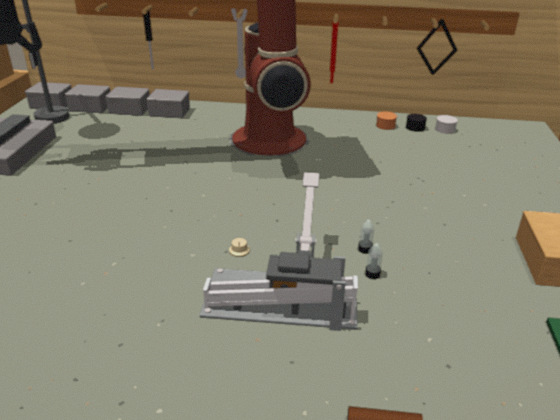

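View pics/top0.png

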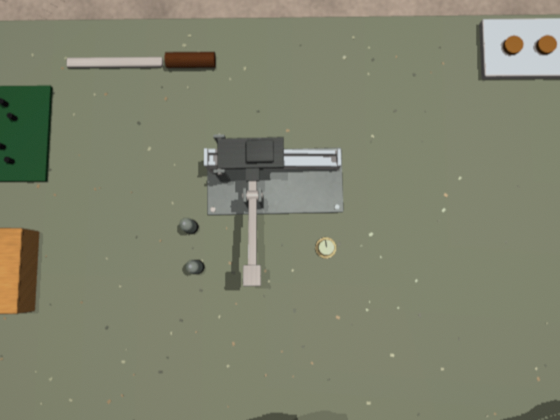

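Scene: pad at about (311,179), lever down to (305,245), flap at (305,267), tubes at (366,235)/(374,260), knob at (239,246). Top: pad at about (252,275), pivot near (252,196), tubes at (188,226)/(194,267), knob at (326,247). Next I triangulate.

```bash
cat > h.py <<'E'
import cv2,numpy as np
from station import ctrl
def cal(n):
    c=ctrl.get_calibration(n);K=np.array([[c['fx'],0,c['cx']],[0,c['fy'],c['cy']],[0,0,1]])
    R=cv2.Rodrigues(c['rvec'])[0];return K,R,np.array(c['tvec'])
def tri(ps,pt):
    P=[(lambda k:k[0]@np.c_[k[1],k[2]])(cal(n)) for n in('scene','top')]
    X=cv2.triangulatePoints(P[0],P[1],np.array(ps,float).reshape(2,1),np.array(pt,float).reshape(2,1))[:,0];X=X[:3]/X[3]
    e=[ (lambda v:v[:2]/v[2])(p@np.r_[X,1])-q for p,q in zip(P,(ps,pt))]
    return X,e
def onplane(n,p,z):
    K,R,t=cal(n);d=R.T@np.linalg.inv(K)@np.r_[p,1];c=-R.T@t;return c+d*(z-c[2])/d[2]
def proj(n,X):
    K,R,t=cal(n);v=K@(R@np.asarray(X,float)+t);return v[:2]/v[2]
E
python3 - <<'E'
from h import *
s=cv2.imread('pics/scene0.png');t=cv2.imread('pics/top0.png')
a=cv2.resize(s[160:290,190:400],None,fx=3.5,fy=3.5,interpolation=cv2.INTER_CUBIC)
b=cv2.resize(t[120:300,160:360],None,fx=3.3,fy=3.3,interpolation=cv2.INTER_CUBIC)
cv2.imwrite('pics/sz.png',a);cv2.imwrite('pics/tz.png',b)
for n,im,(x0,y0,x1,y1) in(('scene',s,(295,165,330,192)),('top',t,(236,262,270,292))):
    g=im[y0:y1,x0:x1].astype(int).min(2)
    m=(g>115).astype(np.uint8)
    c=max(cv2.findContours(m,0,2)[0],key=cv2.contourArea)
    print(n,cv2.boundingRect(c),cv2.contourArea(c),(cv2.minAreaRect(c)))
    print(g[::2,::2])
print(tri((311.3,179.5),(252,275)))
E
```

```text
scene (0, 7, 35, 20) 506.5 ((17.0, 16.5), (19.0, 34.0), 90.0)
[[ 70  74  86  83  80  86  80  85  89  84  81  85  81  89  83  81  85  83]
 [ 69  69  87  82  85  86  83  86  85  84  86  90  86  85  81  85  85  85]
 [ 69  69  81  86  82  82  85  86  87  80  86  90  83  83  85  83  83  82]
 [ 63  63  74  79  86  90  83  81  80  80  80  83  84  82  86  83  80  83]
 [ 69  66  75  77 107 188 184 184 189 188 176 162 104  84  86  83  85  84]
 [ 73  85  88  82 124 197 196 197 196 198 197 194 124  86  82  82  86  81]
 [ 78  86  81  79 145 198 193 195 194 196 196 194 116  82  82  83  93  95]
 [109  92  91  88 166 199 191 196 191 195 194 193 127 124 124 124 129 137]
 [131 131 134 129 175 196 195 197 197 196 195 188 133 134 134 135 132 135]
 [131 134 133 135 177 199 197 198 199 196 194 187 133 131 133 133 134 135]
 [132 135 130 131 134 151 156 163 169 175 178 171 132 135 132 132 134 134]
 [135 137 136 131 125 112 168 185 180 156 105 108 133 133 130 135 133 131]
 [134 134 136 134 134 139 189 199 197 169 132 136 133 138 132 136 134 135]
 [136 136 134 129 137 145 198 198 197 169 130 134 134 134 135 1
[... 556 characters left out ...]
  95  96  96]
 [ 67  67  76 119 169 172 174 173 173 177 174 179 133  96  95  96  95]
 [ 68  65  76 114 170 173 175 174 174 176 175 178 139  95  95  96  98]
 [ 67  66  76 110 171 171 176 175 175 177 174 179 139  94  96  96 123]
 [ 67  66  76 108 170 173 175 175 175 179 176 180 139  96  95  96 118]
 [ 67  67  76 113 165 169 171 170 171 172 169 173 135  96  96  96  96]
 [ 67  67  80 109 110 112 113 113 111 110 102 101  96  95  96  97  97]
 [ 67  64  99 109 110 109 110 110 110 109 102 101 103 103 103 104 102]
 [ 90  91 106 109 110 110 110 110 110 109 110 110 110 110 110 111 111]]
(array([0.49415654, 0.15247979, 0.1468393 ]), [array([-1.38795783,  0.03420744]), array([-1.86318606,  0.13207304])])
```

View pics/sz.png

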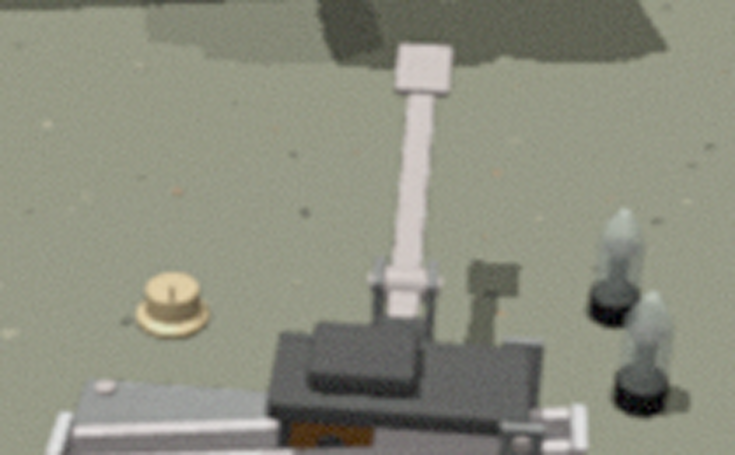

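View pics/tz.png

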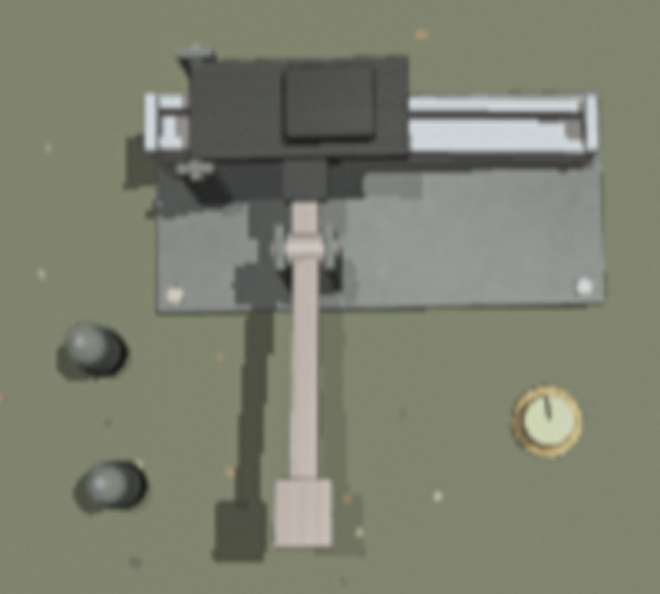

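Request:
{"fn": "drive_tool", "kwargs": {"moves": [0,0,-4.4,0.04,0.04,0,1,0,0,-4.4,0.04,0.05,0,1,0,0,-4.4,0.04,0.05,0,1,0,0,-4.4,0.04,0.05,0,1,0,0,-4.4,0.04,0.05,0,1], "newtons": 20}}

```text
t: 0.72
tool_pos: [0.4304, -0.3426, 0.2309]
tool_rot: [-3.141, 0.006, 0.0]
contact_force: [0.4, 0.3, -0.1]
opening: 0.0001
```

Run:
```python
from h import *
print(tri((311.3,179.3),(251.9,275.8)),'pad')
print(tri((306,239.4),(251.8,194.2)),'pivot bar top')
for n,p,z in(('top',(188,226),.06),('top',(194,267),.06),('top',(326,247),.02),('scene',(366,246),0),('scene',(373.5,272),0),('scene',(239,249),0)):print(n,p,onplane(n,p,z))
# stop end of chute & uphill end, top edges
print(onplane('top',(160+592/3.3,120+95/3.3),.05),onplane('top',(160+592/3.3,120+152/3.3),.05),onplane('top',(160+150/3.3,120+95/3.3),.08))
print(onplane('top',(160+158/3.3,120+312/3.3),.0),onplane('top',(160+603/3.3,120+302/3.3),.0))
```

```text
(array([0.49283231, 0.15251572, 0.14657054]), [array([-1.32553369,  0.03317565]), array([-1.78119184,  0.12669491])]) pad
(array([0.63782526, 0.15615764, 0.10501794]), [array([-1.07415845,  0.01948245]), array([-1.21960402,  0.09718638])]) pivot bar top
top (188, 226) [0.58474268 0.27650534 0.06      ]
top (194, 267) [0.50819604 0.26344499 0.06      ]
top (326, 247) [0.54854627 0.01529715 0.02      ]
scene (366, 246) [0.49409221 0.27568539 0.        ]
scene (373.5, 272) [0.57906437 0.2889193  0.        ]
scene (239, 249) [0.54079544 0.01747791 0.        ]
[ 0.73472435 -0.0089993   0.05      ] [ 0.7011264  -0.00868809  0.05      ] [0.72767345 0.24321502 0.08      ]
[0.61356493 0.2489943  0.        ] [ 0.62018857 -0.01986228  0.        ]
```

Request:
{"fn": "drive_tool", "kwargs": {"moves": [0,0,0,0.02,0.05,0,1,0,0,0,0.02,0.05,0,1,0,0,0,0.02,0.05,0,1,0,0,0,0,0.05,0,1,0,0,0,0,0.05,0,1]}}

```text
t: 1.35
tool_pos: [0.4893, -0.0927, 0.2307]
tool_rot: [-3.141, 0.002, 0.001]
contact_force: [0.5, 0.3, 0.3]
opening: -0.0001
```

Request:
{"fn": "drive_tool", "kwargs": {"moves": [0,0,0,0,0.05,0,1,0,0,0,0,0.05,0,1,0,0,0,0,0.05,-0.01,1,0,0,0,0,0.05,-0.015,1,0,0,0,0,0.03,-0.015,1]}}

```text
t: 1.98
tool_pos: [0.489, 0.1376, 0.1905]
tool_rot: [-3.141, -0.001, 0.001]
contact_force: [0.2, 0.1, 0.3]
opening: 0.0001
```

Run:
```python
from h import *
for n in["scene","wrist"]:
    im=ctrl.get_image(n); cv2.imwrite(f"pics/{n}1.png",im[:,:,::-1])
o=ctrl.get_obs();print(o['t'],o['tool_pos'],o['tool_rot'],o['contact_force']);
a=cv2.imread('pics/scene1.png');cv2.imwrite('pics/scene1z.png',cv2.resize(a[100:300,190:420],None,fx=3,fy=3))
```

```text
2.075 [0.48769481 0.13760769 0.18861093] [-3.14156547 -0.00432596  0.00750141] [-0.68663354  0.37753382  0.3087121 ]
```

View pics/scene1z.png

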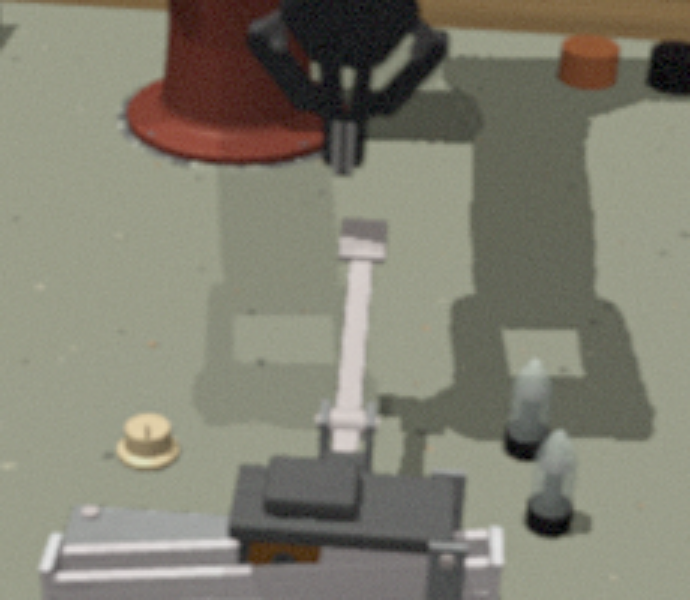

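View pics/wrist1.png

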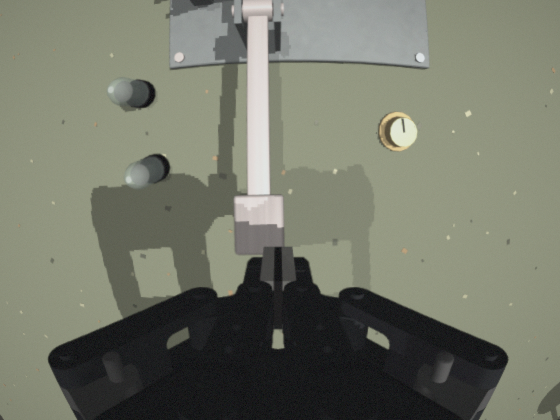

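Run:
```python
from h import *
c=ctrl.get_calibration('wrist');o=ctrl.get_obs()
T=c['T_tool_cam'];R=cv2.Rodrigues(np.array([-3.14156547,-0.00432596,0.00750141]))[0];p=np.array([0.48769481,0.13760769,0.18861093])
for px in((259,225),(236,196),(282,196),(236,254),(282,254)):
    d=np.array([px[0]-c['cx'],px[1]-c['cy']]);r=np.hypot(*d);th=r/c['fx']
    v=np.r_[np.sin(th)*d/r,np.cos(th)]
    D=R@T[:3,:3]@v;C=p+R@T[:3,3]
    print(px,C+D*(.147-C[2])/D[2])
```

```text
(259, 225) [0.4927011  0.14960316 0.147     ]
(236, 196) [0.51064356 0.16299421 0.147     ]
(282, 196) [0.51068122 0.13585585 0.147     ]
(236, 254) [0.4734646  0.16434142 0.147     ]
(282, 254) [0.4737238  0.13561066 0.147     ]
```

Request:
{"fn": "drive_tool", "kwargs": {"moves": [0,0,0,0.004,0.013,-0.007,1,0,0,0,0,0,-0.01,1,0,0,0,0,0,-0.01,1,0,0,0,0,0,-0.006,1,0,0,0,0,0,-0.005,1]}}

```text
t: 2.7
tool_pos: [0.4936, 0.148, 0.1528]
tool_rot: [3.142, -0.003, -0.0]
contact_force: [0.3, -0.9, -0.4]
opening: 0.0
```

Run:
```python
from h import *
for n in["wrist"]:
    im=ctrl.get_image(n); cv2.imwrite(f"pics/{n}2.png",im[:,:,::-1])
o=ctrl.get_obs();print(o['t'],o['tool_pos'],o['tool_rot'],o['contact_force']);
```

```text
2.75 [0.49324328 0.14808786 0.15223483] [ 3.14140332e+00 -2.74200616e-03 -1.83265128e-03] [-0.02050045  0.66018868 -0.10594628]
```

View pics/wrist2.png

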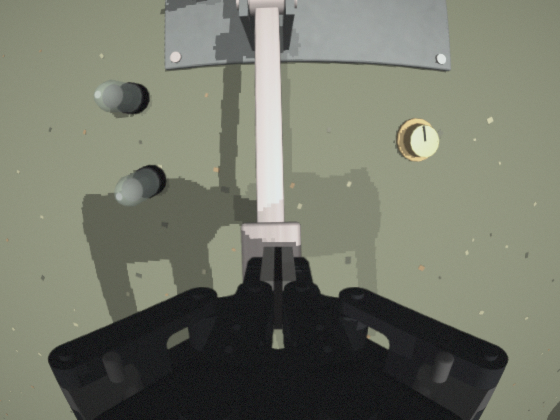

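Fingertips (278,250) sit over the pad (columns 242–300), about 4 mm to the -y side; correcting while pressing down.

Request:
{"fn": "drive_tool", "kwargs": {"moves": [0,0,0,0,0.004,0,1,0,0,0,0,0,-0.003,1,0,0,0,0,0,-0.005,1,0,0,0,0,0,-0.005,1,0,0,0,0,0,-0.005,1]}}

```text
t: 3.38
tool_pos: [0.4936, 0.1525, 0.1352]
tool_rot: [-3.141, 0.002, 0.0]
contact_force: [-1.2, -0.3, 3.2]
opening: 0.0004
```

Request:
{"fn": "drive_tool", "kwargs": {"moves": [0,0,0,0,0,-0.006,1,0,0,0,0,0,-0.006,1,0,0,0,0,0,-0.006,1,0,0,0,0,0,-0.006,1,0,0,0,0,0,-0.006,1]}}

```text
t: 4.0
tool_pos: [0.4934, 0.1524, 0.1048]
tool_rot: [3.141, -0.002, -0.001]
contact_force: [-3.2, 0.1, 3.2]
opening: 0.0001
```

Request:
{"fn": "drive_tool", "kwargs": {"moves": [0,0,0,0,0,-0.006,1,0,0,0,0,0,-0.006,1,0,0,0,0,0,-0.006,1,0,0,0,0,0,-0.006,1,0,0,0,0,0,-0.006,1]}}

```text
t: 4.62
tool_pos: [0.4951, 0.1525, 0.0757]
tool_rot: [-3.141, 0.002, -0.006]
contact_force: [1.6, -0.2, 3.1]
opening: -0.0001
```

Run:
```python
from h import *
for n in["scene","top"]:
    im=ctrl.get_image(n); cv2.imwrite(f"pics/{n}3.png",im[:,:,::-1])
o=ctrl.get_obs();print(o['t'],o['tool_pos'],o['tool_rot'],o['contact_force']);
a=cv2.imread('pics/scene3.png');cv2.imwrite('pics/scene3z.png',cv2.resize(a[130:340,190:420],None,fx=2.8,fy=2.8))
```

```text
4.725 [0.49379582 0.15242832 0.07483116] [-3.14153990e+00  2.03277717e-03 -4.65375341e-04] [0.83519042 0.00124823 0.91952267]
```

View pics/scene3z.png

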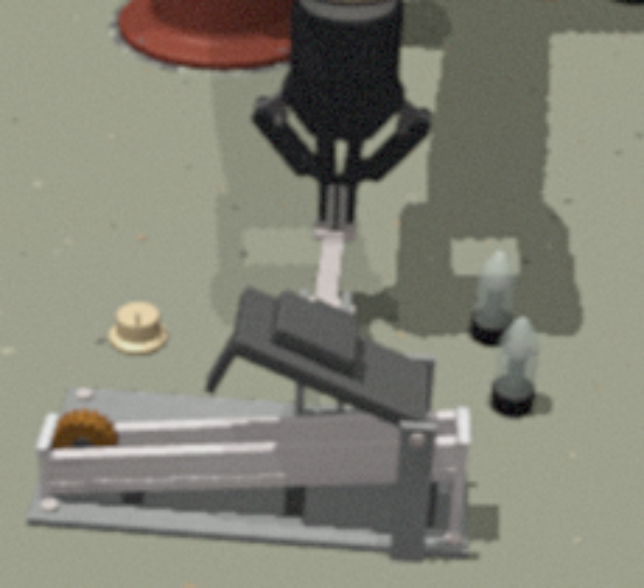

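View pics/top3.png

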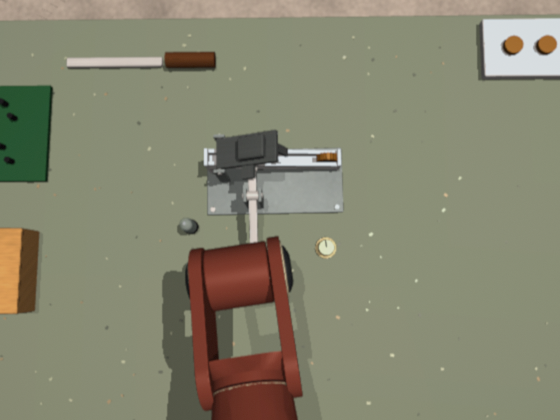

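The flap is lifted and the bronze wheel is at the foot of the chute (zoomed scene (85,430), top (326,156)). I hold the lever down while it settles.

Request:
{"fn": "drive_tool", "kwargs": {"moves": [0,0,0,0,0,-0.003,1,0,0,0,0,0,0,1,0,0,0,0,0,0,1,0,0,0,0,0,0,1,0,0,0,0,0,0,1]}}

```text
t: 5.35
tool_pos: [0.4937, 0.1525, 0.0724]
tool_rot: [-3.142, 0.002, -0.0]
contact_force: [2.1, -1.0, 2.1]
opening: 0.0001
```

Request:
{"fn": "drive_tool", "kwargs": {"moves": [0,0,0,0,0,0,1,0,0,0,0,0,0,1,0,0,0,0,0,0,1,0,0,0,0,0,0,1,0,0,0,0,0,0,1]}}

```text
t: 5.98
tool_pos: [0.4936, 0.1525, 0.0723]
tool_rot: [-3.142, 0.002, -0.0]
contact_force: [2.6, 0.1, 3.6]
opening: -0.0001
```

Request:
{"fn": "drive_tool", "kwargs": {"moves": [0,0,0,0,0,0,1,0,0,0,0,0,0,1,0,0,0,0,0,0,1,0,0,0,0,0,0,1,0,0,0,0,0,0,1]}}

```text
t: 6.6
tool_pos: [0.4936, 0.1525, 0.0723]
tool_rot: [-3.142, 0.002, -0.0]
contact_force: [1.9, 0.1, 2.7]
opening: -0.0001
```

Run:
```python
from h import *
ims={}
for n in["scene","top"]:
    im=ctrl.get_image(n)[:,:,::-1]; cv2.imwrite(f"pics/{n}4.png",im)
    for k,m in((3,cv2.imread(f'pics/{n}3.png')),(4,im)):
        h=cv2.cvtColor(np.ascontiguousarray(m),cv2.COLOR_BGR2HSV)
        b=cv2.inRange(h,(5,120,40),(25,255,255)); r=np.zeros_like(b)
        if n=='scene': r[255:320,195:330]=b[255:320,195:330]
        else: r[145:170,205:345]=b[145:170,205:345]
        ys,xs=np.nonzero(r);print(n,k,len(xs),xs.mean(),ys.mean(),xs.min(),xs.max(),ys.min(),ys.max())
o=ctrl.get_obs();print(o['t'],o['tool_pos'],o['contact_force']);
print(onplane('top',(326.5,156),.067))
```

```text
scene 3 206 219.5631067961165 283.05825242718447 209 231 277 289
scene 4 206 219.626213592233 283.00485436893206 209 231 277 289
top 3 136 326.6397058823529 156.97794117647058 317 336 153 160
top 4 135 326.56296296296296 156.96296296296296 317 336 153 160
6.7 [0.49363936 0.15246169 0.07231043] [2.43859051 0.10222657 3.07631967]
[0.71663832 0.01705641 0.067     ]
```

Wheel unchanged between looks (mask centroid (219.6,283.0) scene, (326.6,157.0) top), at rest on the stop. I ease up slowly.

Request:
{"fn": "drive_tool", "kwargs": {"moves": [0,0,0,0,0,0.003,1,0,0,0,0,0,0.004,1,0,0,0,0,0,0.004,1,0,0,0,0,0,0.004,1,0,0,0,0,0,0.004,1]}}

```text
t: 7.32
tool_pos: [0.4934, 0.1525, 0.0916]
tool_rot: [3.142, -0.002, -0.001]
contact_force: [-2.0, -0.2, 2.2]
opening: -0.0
```

Request:
{"fn": "drive_tool", "kwargs": {"moves": [0,0,0,0,0,0.004,1,0,0,0,0,0,0.004,1,0,0,0,0,0,0.004,1,0,0,0,0,0,0.004,1,0,0,0,0,0,0.004,1]}}

```text
t: 7.95
tool_pos: [0.4941, 0.1525, 0.1118]
tool_rot: [-3.141, 0.002, -0.002]
contact_force: [-0.6, 0.1, 3.3]
opening: -0.0004
```

Request:
{"fn": "drive_tool", "kwargs": {"moves": [0,0,0,0,0,0.004,1,0,0,0,0,0,0.004,1,0,0,0,0,0,0.004,1,0,0,0,0,0,0.004,1,0,0,0,0,0,0.004,1]}}

```text
t: 8.57
tool_pos: [0.4938, 0.1525, 0.1317]
tool_rot: [-3.142, 0.002, -0.001]
contact_force: [2.7, -0.0, 2.6]
opening: 0.0001
```

Request:
{"fn": "drive_tool", "kwargs": {"moves": [0,0,0,0,0,0.004,1,0,0,0,0,0,0.004,1,0,0,0,0,0,0.003,1,0,0,0,0,0,0.003,1,0,0,0,0,0,0.003,1]}}

```text
t: 9.2
tool_pos: [0.4934, 0.1524, 0.1482]
tool_rot: [3.142, -0.002, -0.001]
contact_force: [1.5, 0.5, 0.8]
opening: 0.0003
```

Request:
{"fn": "drive_tool", "kwargs": {"moves": [0,0,0,0,0,0.003,1,0,0,0,0,0,0.003,1,0,0,0,0,0,0.003,1,0,0,0,0,0,0.004,1,0,0,0,0,0,0.004,1]}}

```text
t: 9.82
tool_pos: [0.4935, 0.1525, 0.1655]
tool_rot: [3.142, -0.002, -0.0]
contact_force: [0.4, 0.5, 0.4]
opening: -0.0001
```

Run:
```python
from h import *
for n in["scene"]:
    im=ctrl.get_image(n); cv2.imwrite(f"pics/{n}5.png",im[:,:,::-1])
o=ctrl.get_obs();print(o['t'],o['tool_pos'],o['contact_force']);
a=cv2.imread('pics/scene5.png');cv2.imwrite('pics/scene5z.png',cv2.resize(a[130:340,190:420],None,fx=2.8,fy=2.8))
```

```text
9.875 [0.49392624 0.15252516 0.16621094] [ 0.24389743 -0.05088914  0.79556449]
```

View pics/scene5z.png

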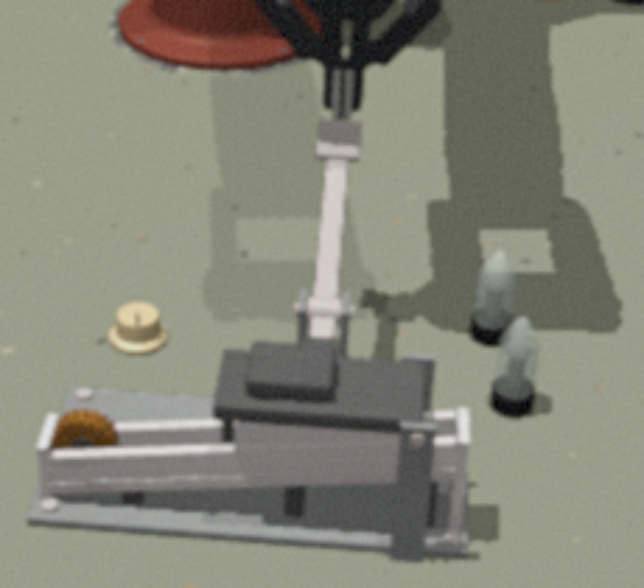

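Flap is level and shut, lever is up, and the wheel is at the stop (85,430 zoomed). I back off upward and compare with the first picture.

Request:
{"fn": "drive_tool", "kwargs": {"moves": [0,0,0,0,0,0.015,1,0,0,0,0,0,0.02,1,0,0,0,0,0,0.02,1,0,0,0,0,0,0.01,1,0,0,0,0,0,0,1]}}

```text
t: 10.5
tool_pos: [0.4942, 0.1526, 0.2318]
tool_rot: [-3.141, 0.002, -0.004]
contact_force: [0.2, 0.9, -0.1]
opening: 0.0001
```

Request:
{"fn": "drive_tool", "kwargs": {"moves": [0,0,0,0,0,0,1,0,0,0,0,0,0,1,0,0,0,0,0,0,1,0,0,0,0,0,0,1,0,0,0,0,0,0,1]}}

```text
t: 11.12
tool_pos: [0.4936, 0.1525, 0.2302]
tool_rot: [3.142, -0.002, -0.0]
contact_force: [0.3, 0.0, -0.3]
opening: -0.0001
```

Run:
```python
from h import *
im=np.ascontiguousarray(ctrl.get_image('scene')[:,:,::-1]); cv2.imwrite("pics/scene6.png",im)
a=cv2.imread('pics/scene0.png')
cv2.imwrite('pics/cmp6.png',np.hstack([cv2.resize(x[160:340,190:400],None,fx=1.9,fy=1.9) for x in(a,im)]))
d=cv2.absdiff(a,im).max(2)
print('diff flap',(d[255:280,265:345]>40).sum(),'pad',(d[172:188,300:322]>60).sum(),'tubes',(d[218:280,355:390]>40).sum(),'knob',(d[235:256,226:252]>40).sum())
h=cv2.cvtColor(im,cv2.COLOR_BGR2HSV);b=cv2.inRange(h,(5,120,40),(25,255,255))[255:320,195:330];ys,xs=np.nonzero(b);print(len(xs),xs.mean()+195,ys.mean()+255)
o=ctrl.get_obs();print(o['t'],o['tool_pos'],o['contact_force'])
```

```text
diff flap 0 pad 57 tubes 460 knob 0
209 219.72727272727272 283.0287081339713
11.175 [0.49360032 0.15245916 0.23024959] [ 0.07395665 -0.4434603  -0.68125136]
```

View pics/cmp6.png

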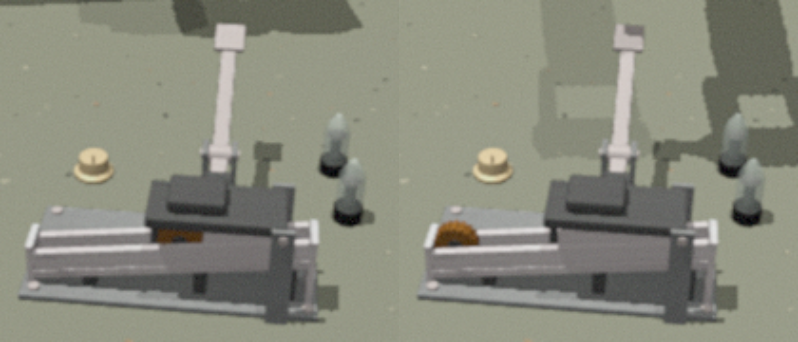

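Everything matches the start (tube and pad differences are only the arm's shadow), with the wheel now at the stop.

```bash
python3 -c "
from station import ctrl
print(ctrl.finish_job())"
```

```text
the job is handed in; nothing more can be done
None
```

I pressed the lever pad down with the shut fingertips, from about 150 mm to 72 mm above the bench at roughly 3 N. I held it until the wheel lay still against the stop, eased it back up at about 30 mm/s, withdrew upward and handed the job in at about 11 s. No verdict was reported.

**What the last checks showed**
- **Wheel:** it sits at the stop. Its position in the scene picture stayed within 0.2 px from the moment it rolled out to the last picture before hand-in.
- **Flap:** its part of the picture is identical to the first one, so it is shut.
- **Lever:** the pad is back where it started. Its only picture difference is the arm's shadow.
- **Bystanders:** the knob shows no change. The picture check flagged differences around the tubes; by eye they stand where they were, and I put the differences down to the arm's shadow.
- **Arm:** it stands about 80 mm above the lever pad and reads no contact beyond sensor noise.

**What disagreed**
- The scene and top views disagreed by about 2 px on the pad's position (about 3 mm), which fits the stated calibration error. I corrected a sideways offset of about 4 mm using the wrist picture before pressing.
- I did not measure how fast the flap fell. I judged it only from the slow return and the steady 2–3 N contact, which dropped to 0.8 N as the lever reached its rest.

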